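# Lay the dish carrier down against the stop

### The job

Tip the upright dish carrier over by its red handle bar, away from the blue stop, and lower it gently onto its broad side on the tray without ever letting it drop; then push it back until its foot rests squarely against the stop, lying straight along the middle of the tray, and take the hand away. Only push and support the bar with open fingers: do not grip it, do not lift the carrier off the tray, and leave the other things where they are.

Things in the scene. Friction and masses are not known exactly. Their poses are not given: they have to be found in the camera images.
- carrier: Loose steel dish carrier, 0.35 to 0.6 kg: box 60 mm deep (x), 112 wide (y), 165 tall to its top plate, full of white dishes, bar handle above. Origin: centre of its underside; z from foot to handle, up at the start. Starts standing on the tray about 5 to 25 mm from the stop, x pointing away from the stop within 0.1 rad. Leaning about 20 degrees it tips over by itself.
- handle (a point): Middle of the red handle bar: round, 12 mm thick, along the carrier's y, 220 mm from its underside on the centre line. Between bar and top plate is an open window 49 mm high, 90 mm wide between two 10 mm posts: fingers can reach down past both sides of the bar, standing or lying.
- foot_back (a point): Middle of the carrier's bottom edge on the side of the stop (30 mm from the centre of its underside, towards its -x).
- foot_front (a point): Middle of the carrier's bottom edge away from the stop (30 mm towards its +x): the edge that it tips over.
- tray: Fixed flat steel tray: floor 6 mm above the table, 200 mm wide, running 345 mm out from the blue stop; 14 mm high rims on its long sides, far end open. The stop is an upright bar 14 mm thick across the tray's end, top 56 mm above the table. Origin: at table height under the middle of the stop's inner face; x along the tray away from the stop, z up.
- bottle_a: white plastic sample bottle, 60 mm across, 110 mm tall; loose, not to be disturbed. Origin: centre of its underside.
- bottle_b: a second white plastic sample bottle, 60 mm across, 110 mm tall; loose, not to be disturbed. Origin: centre of its underside.
- vial: small amber vial with red cap, 26 mm across, 55 mm tall, standing behind the blue stop; loose, not to be disturbed. Origin: centre of its underside.
- beaker: glass beaker, 70 mm across, 85 mm tall; loose, not to be disturbed. Origin: centre of its underside.
- tipbox: blue closed box of pipette tips, 85 x 120 x 50 mm; loose, not to be disturbed. Origin: centre of its underside.
- marker: black marker pen lying flat, 133 mm long, 13 mm thick; loose, not to be disturbed. Origin: the pen's middle.

How it is judged:
By the outcome, as a careful person would: the job done as asked, in the order asked, and still so for the second after the job is handed in, with the robot touching nothing.
It also fails if it takes over 69 s, if anything falls off the work surface, if the arm or the gripper's body presses on something with over 40 N, if the wrist force passes 120 N, or if a joint passes its speed limit or range.

### The arm

A 6-joint arm with a two-finger parallel gripper is mounted at the origin on the work surface. World frame = base frame: x ahead of the robot, y to its left, z up, the work surface at z = 0. Lengths are in mm, angles in degrees, forces in N, time in s.
With the tool pointing down it reaches from about 325 to 925 mm from the base axis. Payload 3.1 kg.
Tool frame: the origin (TCP) lies at the very end of the fingers, on their centre line; the grasp point (between the pads) lies grasp_offset behind it (grasp_offset is the distance from the TCP to the grasp point, in mm); z points along the fingers, x is the direction in which the jaws open and shut, and the axes are right-handed (so a half turn about z gives the same grasp; the last joint's range is limited). The gripper opens to 85 mm and grips with 20 to 120 N. Pads are 22 mm wide; open, the fingers measure 114 mm over their backs; the gripper's body (76 mm by 85 mm) begins 54 mm behind the grasp point. The pads swing forward as they close: fully open they stand 13 mm farther back than shut.
Start: joints at [-74.038, 12.427, 92.441, -0, 75.132, -6.429], TCP at [238.102, -577.881, 231.3] pointing down, gripper open.
Joint ranges: [-157.48, 157.48], [-44.54, 120.13], [17.64, 146.25], [-64.5, 244.5], [7.68, 150.69], [-147.95, 147.95]. Speed limits (degrees/s): [159.86, 159.86, 180, 180, 180, 180].

### API

Orientations are given as [roll, pitch, yaw] about the fixed x, y, z axes, in that order (R = Rz(yaw) Ry(pitch) Rx(roll)).
In Python, from station import * gives the robot as it stands. Calls block until the motion is done:
- goto(position, orientation): joint-space move of the TCP to a pose.
- move_l(position, attitude=None, speed=150): straight line of the TCP; attitude=None keeps the orientation; speed is the mean speed in mm/s.
- move_j(angles): joint-space move.
- grip(opening, squeeze=None): finger opening in mm; squeeze is the grip in N (None keeps the last); returns when the fingers have stopped.
- wait(seconds).
- solve_ik(position, orientation): joint angles nearest the present ones, or None.
- get_obs(): the state.
- get_image(name): name is "scene" or "side" or "wrist"; returns the picture (384x512x3 uint8, red, green, blue); there is no depth.
- get_calibration(name): a dict with "fx", "fy", "cx", "cy" (pixels), "R" (3x3) and "t" (3): a world point X has camera coordinates R X + t; the wrist camera has in their place "mount" (4x4, takes a point from camera to tool coordinates, whose origin is the TCP and whose axes are the tool frame's). Camera axes: x right, y down, z forward; pixel columns grow to the right and rows downward; lengths in mm; the calibration is good to about 2 mm. A picture is of the moment at which its call begins: read the wrist's pose just before it. get_calibration takes no time and is no camera call.
A pose or a line that the arm cannot do raises Unreachable and nothing moves.
- sign_off(): hands the job in, once; it reports no verdict.
Trained networks look in the newest picture that a camera, given by its name, has taken for a name from the list of things; names that differ only in an ending like _2 or _b are one class to them, and where a whole thing is asked for, a point or a joint stands for the part that bears it (a point fixed in the world has none). Each returns a list of dicts, best first, with "score" (0 to 1); they miss things now and then, are a little off and sometimes report something else, mostly with a low value. They report only what shows in the picture. A call takes as long as a camera call.
- spot_in(name, camera): "extent" ([centre column, centre row, width, height] in pixels, round what is visible of it).
- regions_of(name, camera): "region" (384x512 bool, what is visible of it) and "extent" ([centre column, centre row, width, height] in pixels, round what is visible of it).
The state is a dict: "t": time; "joint_pos": joint angles; "qvel": joint speeds; "effort": joint torques, N m; "tcp_pos": TCP position; "ee_rot": TCP orientation; "wrist_force": force on the tool from outside, world axes, zero at the start; "moment": the same for the moment, N m; "grip_width": finger opening in mm.
Only numpy, scipy, OpenCV 4.12 (cv2) and the standard library are available. Lean on these libraries where they do the work, as an engineer would, in place of code of your own. Each camera call takes 0.05 s, during which the arm holds its last target.

## Working session

There is one attempt and no reset: what is moved stays moved. The work goes in short steps, each a Python script; the robot and the scene stay as the last script left them, time stands still between calls to the robot, and variables do not carry over. Pictures are saved under pics/ and viewed, and the job is handed in when it is done.

```bash
ls; mkdir -p pics; python3 - <<'E'
from station import *
import cv2
for n in ["scene","side","wrist"]:
    im=get_image(n); cv2.imwrite(f"pics/{n}0.png",im[:,:,::-1])
    c=get_calibration(n); print(n,c)
o=get_obs(); print(o)
for n in ["scene","side"]:
    for k in ["carrier","handle","foot_back","foot_front","tray","bottle_a","vial","beaker","tipbox","marker"]:
        print(n,k,[(round(d["score"],2),[round(float(v)) for v in d["extent"]]) for d in spot_in(k,n)][:3])
print(get_obs()["t"])
E
```

```text
pics
scene {'fx': 346.852331774012, 'fy': 346.852331774012, 'cx': 253.5557843547407, 'cy': 197.56814780746507, 'R': array([[-0.500519  ,  0.86559864,  0.01482279],
       [ 0.69669101,  0.41289647, -0.58663289],
       [-0.51390891, -0.283294  , -0.80971732]]), 't': array([ 275.81757136, -317.55911753, 1534.73691839])}
side {'fx': 451.49195745659523, 'fy': 451.49195745659523, 'cx': 249.96399562912802, 'cy': 186.87662460893506, 'R': array([[-0.42730717,  0.90388788,  0.0198816 ],
       [ 0.67735162,  0.33462406, -0.65515   ],
       [-0.598835  , -0.26648346, -0.75523719]]), 't': array([ 252.37740508, -315.79918302, 1756.04029751])}
wrist {'fx': 345.5528172433775, 'fy': 345.5528172433775, 'cx': 259.3852641036264, 'cy': 192.0740964074522, 'mount': array([[ 9.99999807e-01, -6.16020687e-04, -7.94742035e-05,
        -4.89585188e-01],
       [ 6.08940495e-04,  9.47102334e-01,  3.20931143e-01,
        -8.32404296e+01],
       [-1.22430020e-04, -3.20931130e-01,  9.47102526e-01,
        -1.41892422e+02],
       [ 0.00000000e+00,  0.00000000e+00,  0.00000000e+00,
         1.00000000e+00]])}
{
[... 921 characters left out ...]
 110, 68])]
scene bottle_a [(0.95, [278, 264, 21, 34]), (0.72, [216, 239, 21, 31])]
scene vial []
scene beaker []
scene tipbox [(0.58, [375, 244, 45, 37])]
scene marker [(0.53, [345, 298, 9, 30])]
side carrier [(0.9, [241, 175, 33, 84])]
side handle [(0.88, [240, 177, 33, 81])]
side foot_back [(0.72, [241, 178, 29, 74])]
side foot_front [(0.58, [239, 177, 29, 83])]
side tray [(0.87, [275, 210, 120, 67]), (0.27, [393, 225, 48, 43])]
side bottle_a [(0.74, [290, 252, 19, 37]), (0.63, [218, 229, 22, 34])]
side vial [(0.66, [203, 185, 8, 17])]
side beaker []
side tipbox [(0.92, [394, 224, 46, 44]), (0.21, [205, 187, 9, 17])]
side marker [(0.7, [370, 285, 13, 36]), (0.18, [164, 139, 25, 29])]
1.15
```

View pics/scene0.png

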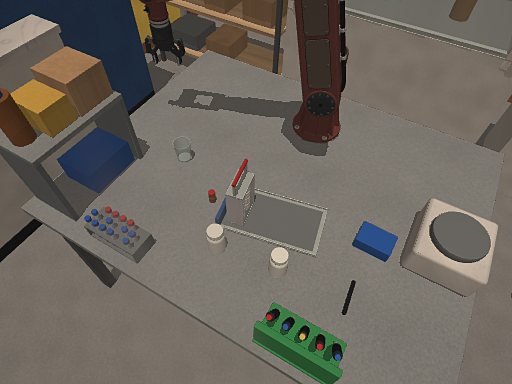

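View pics/side0.png

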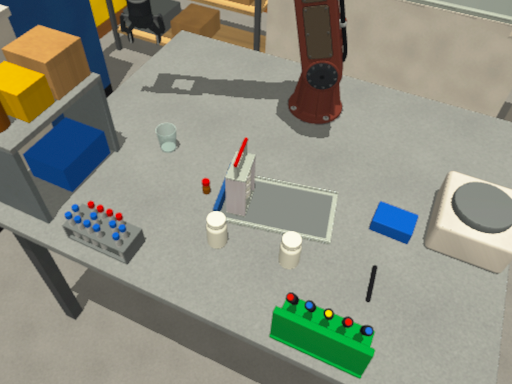

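```bash
python3 - <<'E'
import cv2
im=cv2.imread("pics/side0.png"); c=im[115:275,180:340]; cv2.imwrite("pics/side0z.png",cv2.resize(c,(592,592),interpolation=cv2.INTER_CUBIC))
im=cv2.imread("pics/scene0.png"); c=im[140:290,190:340]; cv2.imwrite("pics/scene0z.png",cv2.resize(c,(600,600),interpolation=cv2.INTER_CUBIC))
E
```

```text
(no output)
```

View pics/side0z.png

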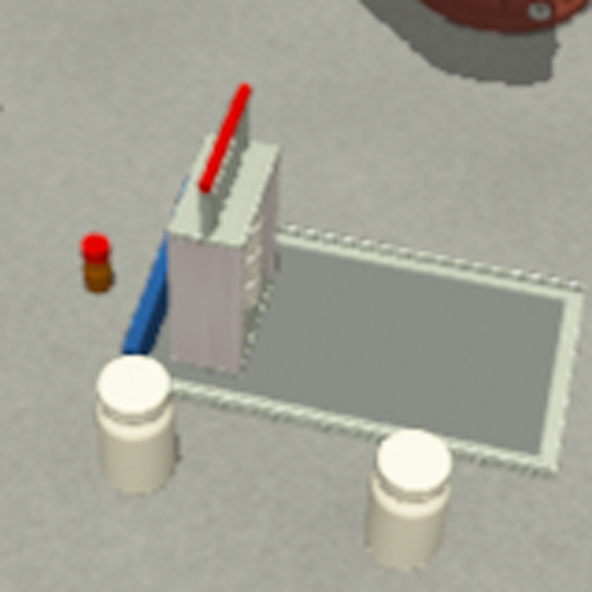

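View pics/scene0z.png

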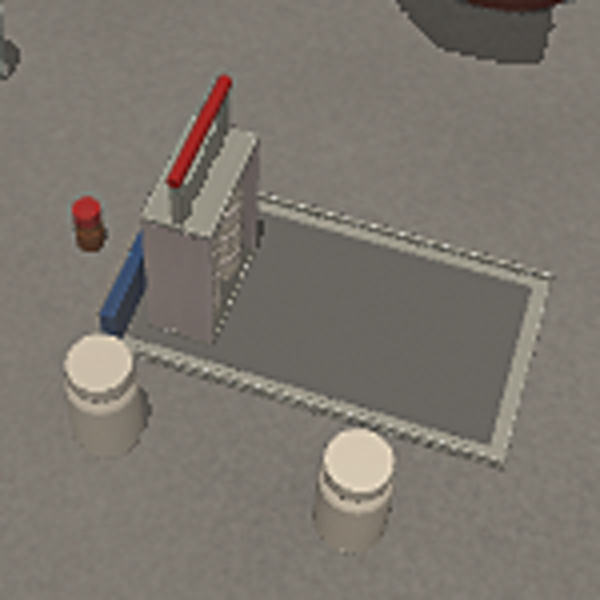

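```bash
cat > hp.py <<'E'
from station import *
import numpy as np, cv2
from scipy.spatial.transform import Rotation as Rn
def PM(n):
    c=get_calibration(n); K=np.array([[c["fx"],0,c["cx"]],[0,c["fy"],c["cy"]],[0,0,1]])
    if "mount" in c:
        o=get_obs(); T=np.eye(4);T[:3,:3]=Rn.from_euler("xyz",o["ee_rot"],degrees=True).as_matrix();T[:3,3]=o["tcp_pos"]
        M=np.linalg.inv(T@c["mount"]); return K@M[:3]
    return K@np.c_[c["R"],c["t"]]
def tri(obs): # list of (P,u,v)
    A=[];b=[]
    for P,u,v in obs:
        for r,q in((0,u),(1,v)):
            a=P[r]-q*P[2];a=a/np.linalg.norm(P[2,:3])/1500;A.append(a[:3]);b.append(-a[3])
    X=np.linalg.lstsq(np.array(A),np.array(b),rcond=None)[0]; return X
def onz(P,u,v,z):
    A=np.array([P[0]-u*P[2],P[1]-v*P[2]]); return np.append(np.linalg.solve(A[:,:2],-(A[:,2]*z+A[:,3])),z)
def proj(P,X):
    X=np.atleast_2d(X);h=np.c_[X,np.ones(len(X))]@P.T; return h[:,:2]/h[:,2:]
E
python3 - <<'E'
from hp import *
np.set_printoptions(precision=1,suppress=True)
S=PM("side");C=PM("scene")
s=lambda u,v:(S,180+u/3.7,115+v/3.7)
c=lambda u,v:(C,190+u/4,140+v/4)
for nm,a,b,z in [("bar near",(205,184),(175,180),226),("bar far",(246,89),(224,79),226),("tray nearfar",(552,470),(500,463),6),("tray farfar",(580,290),(550,277),6),
  ("stop near top",(124,345),(101,318),56),("bottleA cap",(134,376),(100,356),110),("bottleB cap",(413,455),(358,455),110),("vial cap",(95,242),(87,205),55),("footfront near",(240,370),(212,340),6),("footback near",(172,357),(148,328),6)]:
    print(nm,tri([s(*a),c(*b)]),onz(*s(*a),z),onz(*c(*b),z))
print(proj(S,[[0,0,0]]))
for cam,(u,v,z) in [("side",(167,125,85)),("scene",(183,140,85)),("side",(393,222,25)),("side",(371,284,6))]:
    print(cam,onz(S if cam=="side" else C,u,v,z))
E
```

```text
bar near [609.8 -39.7 220.4] [614.5 -37.5 226. ] [613.5 -36.8 226. ]
bar far [502.6 -58.4 219.7] [509.2 -54.5 226. ] [506.8 -57.4 226. ]
tray nearfar [590.1 257.   12.2] [585.7 256.2   6. ] [586.8 257.    6. ]
tray farfar [375.5 215.8 -16.7] [395.6 217.5   6. ] [391.9 219.7   6. ]
stop near top [667.  -83.2  68.6] [658.3 -89.2  56. ] [661.2 -87.1  56. ]
bottleA cap [716.4 -46.8 108.1] [717.6 -46.2 110. ] [717.3 -45.7 110. ]
bottleB cap [688.2 168.3 104.7] [691.8 169.3 110. ] [690.7 169.  110. ]
vial cap [ 557.3 -173.1   37.5] [ 570.7 -164.4   55. ] [ 567.3 -165.    55. ]
footfront near [609.2  -9.   11.7] [605.3 -10.6   6. ] [606.2 -11.2   6. ]
footback near [640.6 -54.9  38.9] [618.1 -67.7   6. ] [624.3 -66.3   6. ]
[[314.9 105.7]]
side [ 430.1 -390.5   85. ]
scene [ 434.4 -386.7   85. ]
side [445.2 408.   25. ]
side [667.1 405.    6. ]
```

```bash
python3 - <<'E'
from hp import *
import station
np.set_printoptions(precision=1,suppress=True)
print([x for x in dir(station) if not x.startswith("_")])
try: print(grasp_offset)
except Exception as e: print(e)
# reachability of planned arc
T0=np.array([559,-100.]); yaw=101.5; c,s=np.cos(np.radians(yaw)),np.sin(np.radians(yaw))
ex=np.array([c,s,0]);ey=np.array([-s,c,0]);ez=np.array([0,0,1.])
def pose(xt,yt,z,phi,half):
    p=np.r_[T0,0]+ex*xt+ey*yt+ez*z
    f=np.radians(phi)
    tz=-np.cos(f)*ez-np.sin(f)*ex
    tx=(np.cos(f)*ex-np.sin(f)*ez)*(1 if half==0 else -1)
    ty=np.cross(tz,tx)
    return p,Rn.from_matrix(np.c_[tx,ty,tz]).as_euler("xyz",degrees=True),tz
for half in(0,1):
  for th in range(0,91,15):
    for k in (65/90,):
        phi=th*k;t=np.radians(th)
        x=82-30*np.cos(t)+220*np.sin(t); z=6+30*np.sin(t)+220*np.cos(t)
        p,r,tz=pose(x,-12,z,phi,half); q=solve_ik(p+tz*18,r); print(half,th,q)
for dy in(0,180):
  for x in (302,220): print(dy,solve_ik(np.r_[T0,0]+ex*x+ez*15,[180,0,yaw-90+dy]))
E
```

```text
['Unreachable', 'get_calibration', 'get_image', 'get_obs', 'goto', 'grasp_offset', 'grip', 'move_j', 'move_l', 'regions_of', 'sign_off', 'solve_ik', 'spot_in', 'wait']
18.700000000000003
0 0 [ -11.9    6.1  102.3    0.    71.6 -113.4]
0 15 [ -0.8   3.8 105.3 -11.3  69.  -98.4]
0 30 [ 10.7   5.9 106.5 -23.3  69.  -82.1]
0 45 [ 21.   12.  105.8 -34.   71.6 -66.8]
0 60 [ 29.1  21.2 103.4 -42.4  75.9 -53.9]
0 75 [ 34.9  32.5  99.4 -48.8  81.3 -43.7]
0 90 [ 38.4  44.7  94.1 -54.   87.2 -36. ]
1 0 [-11.9   6.1 102.3  -0.   71.6  66.6]
1 15 [ -0.8   3.8 105.3 -11.3  69.   81.6]
1 30 [ 10.7   5.9 106.5 -23.3  69.   97.9]
1 45 [ 21.   12.  105.8 -34.   71.6 113.2]
1 60 [ 29.1  21.2 103.4 -42.4  75.9 126.1]
1 75 [ 34.9  32.5  99.4 -48.8  81.3 136.3]
1 90 [ 38.4  44.7  94.1 -54.   87.2 144. ]
0 [ 13.9  18.5 111.6  -0.   49.9   2.4]
0 [  5.   17.7 112.7  -0.   49.6  -6.5]
180 None
180 None
```

```bash
python3 - <<'E'
from hp import *
goto([540,0,400],[180,0,11.5])
P=PM("wrist"); np.save("Pw1.npy",P); im=get_image("wrist"); cv2.imwrite("pics/w1.png",im[:,:,::-1]); o=get_obs();print(o["t"],o["tcp_pos"],o["ee_rot"],o["wrist_force"])
cv2.imwrite("pics/w1z.png",cv2.resize(im[:,:,::-1],(800,600),interpolation=cv2.INTER_CUBIC))
E
```

```text
3.5917 [539.97966759  -0.82858598 399.54548793] [-1.79998876e+02  4.39930641e-02  1.14189957e+01] [-0.01060318  0.31871448 -0.00700149]
```

View pics/w1z.png

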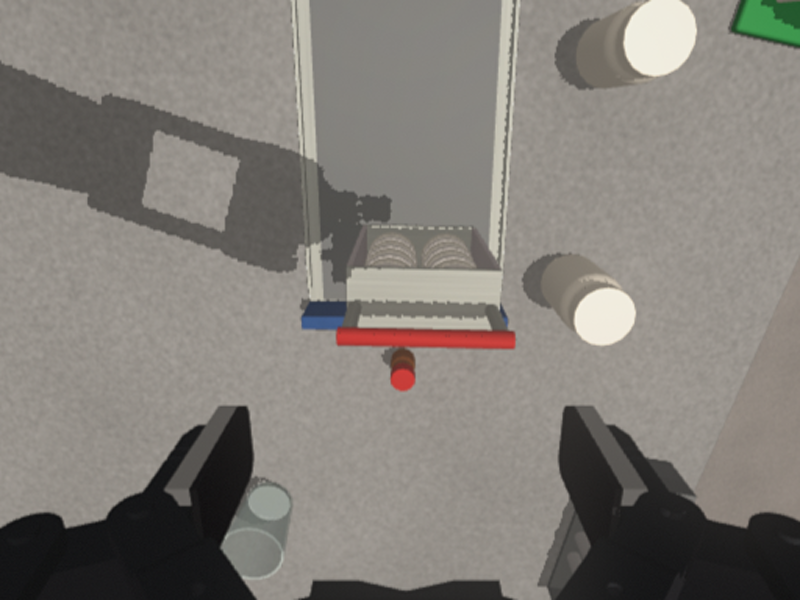

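```bash
python3 - <<'E'
from hp import *
np.set_printoptions(precision=1,suppress=True)
P=np.load("Pw1.npy");k=512/800
f=lambda u,v,z:onz(P,(u+.5)*k-.5,(v+.5)*k-.5,z)
L=f(337,337,226);R=f(515,340,226);print("bar",L,R,(L+R)/2,np.linalg.norm(R-L),np.degrees(np.arctan2((R-L)[1],(R-L)[0])))
for n,u,v,z in [("Louter far",289,0,20),("Louter near",307,290,20),("Router far",518,0,20),("Router near",507,200,20),("stopL inner top",302,315,56),("stopR inner top",507,317,56),("stop L foot",303,302,20),("foot FL",362,227,6),("foot FR",475,228,6),
 ("Lfloor far",311,0,6),("Rfloor far",501,0,6),("Lfloor near",324,290,6),("Rfl near",490,225,6),("topplate FL",347,269,171),("topplate FR",500,271,171),("vial",403,378,55),("botA",604,316,110),("botB",660,36,110)]:
    print(n,f(u,v,z))
import cv2
im=cv2.imread("pics/w1.png"); c=im[0:256,160:352]; cv2.imwrite("pics/w1c.png",cv2.resize(c,(450,600),interpolation=cv2.INTER_CUBIC)); c=im[140:230,185:335]; cv2.imwrite("pics/w1d.png",cv2.resize(c,(750,450),interpolation=cv2.INTER_CUBIC))
E
```

```text
bar [507.3 -56.5 226. ] [618.1 -36.3 226. ] [562.7 -46.4 226. ] 112.54708032027247 10.352823423425443
Louter far [406.9 154.4  20. ]
Louter near [ 458.6 -101.4   20. ]
Router far [599.5 193.2  20. ]
Router near [634.   26.3  20. ]
stopL inner top [ 461.9 -114.7   56. ]
stopR inner top [655.  -77.9  56. ]
stop L foot [ 456.4 -115.    20. ]
foot FL [501.5 -29.8   6. ]
foot FR [612.7  -8.5   6. ]
Lfloor far [422.8 160.2   6. ]
Rfloor far [586.8 193.3   6. ]
Lfloor near [ 474.2 -102.8    6. ]
Rfl near [626.6  -2.5   6. ]
topplate FL [503.2 -27.5 171. ]
topplate FR [610.1  -7.4 171. ]
vial [ 570.  -161.8   55. ]
botA [721.2 -43.  110. ]
botB [693.2 171.7 110. ]
```

View pics/w1d.png

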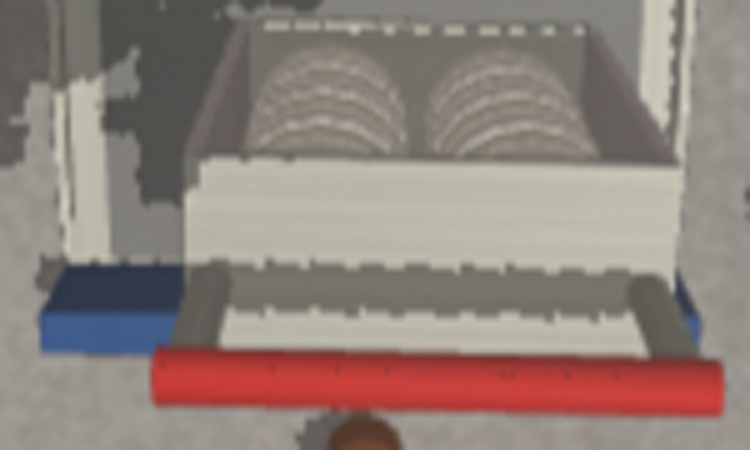

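```bash
cat >> hp.py <<'E'
T0=np.array([558.5,-97.,0]); TY=101.5
def frame(yaw):
    c,s=np.cos(np.radians(yaw)),np.sin(np.radians(yaw))
    return np.array([c,s,0]),np.array([-s,c,0]),np.array([0,0,1.])
EX,EY,EZ=frame(TY)
def t2w(x,y,z): return T0+EX*x+EY*y+EZ*z
def w2t(p): d=np.asarray(p)-T0; return np.array([d@EX,d@EY,d[2]])
def att(yaw,phi):
    ex,ey,ez=frame(yaw);f=np.radians(phi)
    tz=-np.cos(f)*ez-np.sin(f)*ex; tx=np.cos(f)*ex-np.sin(f)*ez
    return Rn.from_matrix(np.c_[tx,np.cross(tz,tx),tz]).as_euler("xyz",degrees=True),tz
CY=100.7
BAR0=np.array([562.7,-46.4,226.])
def arc(th):
    ex,ey,ez=frame(CY);t=np.radians(th)
    piv=BAR0+ex*30-ez*220
    bar=piv+ex*(-30*np.cos(t)+220*np.sin(t))+ez*(30*np.sin(t)+220*np.cos(t))
    phi=th if th<=55 else 55+(th-55)*10/35
    s=18-5*th/90
    r,tz=att(CY,phi)
    return bar+tz*s,r
E
python3 - <<'E'
from hp import *
np.set_printoptions(precision=1,suppress=True)
for th in range(0,91,15): print(th,*arc(th),solve_ik(*arc(th)))
p,r=arc(0)
grip(45); goto(p+[0,0,60],r); move_l(p,speed=60); o=get_obs(); print(o["t"],o["tcp_pos"],o["wrist_force"],o["grip_width"])
grip(18,20); o=get_obs(); print(o["t"],o["tcp_pos"],o["wrist_force"],o["grip_width"])
for n in("side","wrist"):
    im=get_image(n)[:,:,::-1]; im=cv2.resize(im[100:250,170:320],(600,600)) if n=="side" else im
    cv2.imwrite(f"pics/{n}2.png",im)
E
```

```text
0 [562.7 -46.4 208. ] [180.    0.  100.7] [ -11.8    6.3  102.     0.    71.7 -112.5]
15 [552.8   6.2 209.7] [180.   15.  100.7] [  1.4   4.4 105.1 -15.9  68.8 -93.7]
30 [543.   57.6 197.4] [180.   30.  100.7] [ 14.7   8.4 105.7 -31.8  71.3 -74.2]
45 [534.2 104.3 171.8] [180.   45.  100.7] [ 25.7  17.5 103.6 -44.3  78.  -57.7]
60 [526.8 143.5 133.9] [180.   56.4 100.7] [ 32.8  28.3  99.9 -50.8  84.6 -47.1]
75 [521.4 172.4  85.2] [180.   60.7 100.7] [ 36.3  36.6  96.4 -52.   86.7 -41.4]
90 [518.5 187.7  30.5] [-180.    65.   100.7] [ 38.3  45.3  92.6 -53.4  88.2 -36.4]
6.6667 [563.2 -46.5 208.6] [0.4 0.  0.3] 44.90042839342972
7.0417 [562.8 -46.4 208.2] [ 0.5 -0.  -0.4] 17.743506671419937
```

View pics/side2.png

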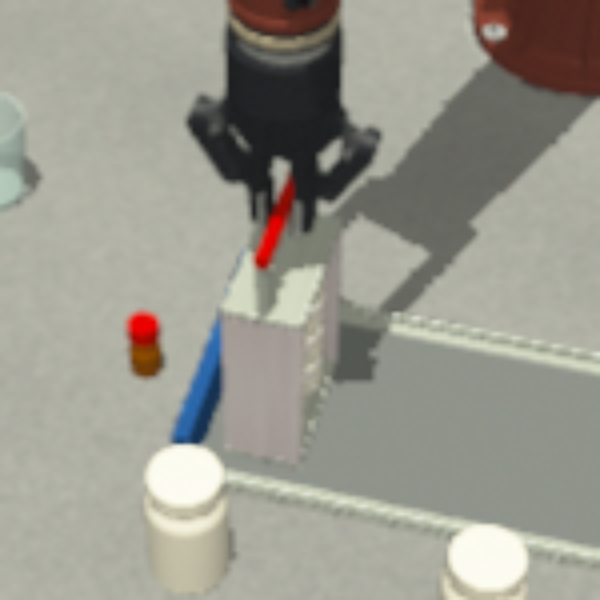

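View pics/wrist2.png

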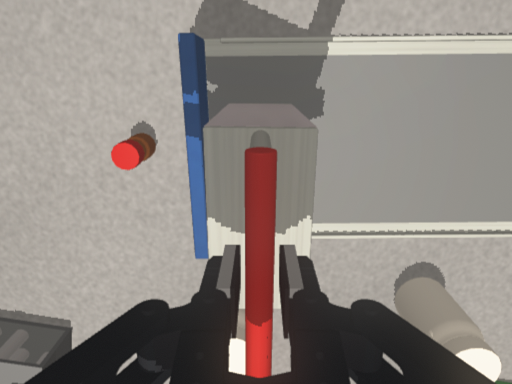

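```bash
sed -i 's/phi=th if th<=55.*/phi=min(th,50)+max(th-50,0)*8\/40/' hp.py
python3 - <<'E'
from hp import *
np.set_printoptions(precision=1,suppress=True)
for th in range(0,91,5): assert solve_ik(*arc(th)) is not None
for th in range(6,43,6):
    move_l(*arc(th),speed=40); o=get_obs(); print(th,o["t"],o["tcp_pos"]-arc(th)[0],o["wrist_force"],o["grip_width"])
for n in("side","wrist"):
    im=get_image(n)[:,:,::-1]; im=cv2.resize(im[100:250,170:320],(600,600)) if n=="side" else im
    cv2.imwrite(f"pics/{n}3.png",im)
E
```

```text
6 7.825 [ 0.  -0.1  0. ] [-0.1 -0.1  0.8] 18.130145501669038
12 8.5083 [ 0.1 -0.2  0. ] [ 1.  -0.9  0.7] 17.986937247910525
18 9.2 [ 0.1 -0.2  0.1] [ 0.7 -0.3 -0. ] 18.165411443170683
24 9.8917 [ 0.1 -0.2  0.1] [ 0.5 -0.2 -1. ] 18.064323196052175
30 10.5833 [ 0.1 -0.2  0.1] [-0.2 -0.3 -0.1] 18.138696414051804
36 11.275 [ 0.1 -0.1  0.1] [-0.6 -0.2 -0.9] 18.000666360855444
42 11.9667 [ 0.1 -0.1  0.1] [ 1.4 -0.2 -0.8] 17.98953574987952
```

View pics/side3.png

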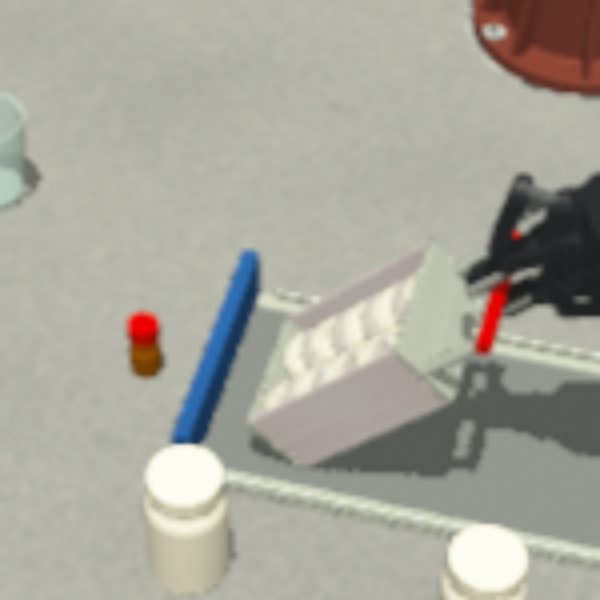

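View pics/wrist3.png

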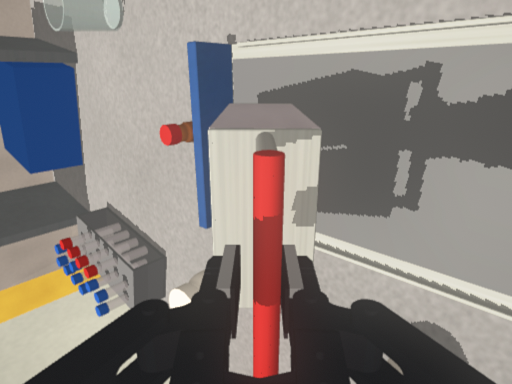

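```bash

python3 - <<'E'
from hp import *
np.set_printoptions(precision=1,suppress=True)
for th in (48,54,60,66,72,78,83):
    move_l(*arc(th),speed=35); o=get_obs(); print(th,o["t"],o["tcp_pos"]-arc(th)[0],o["wrist_force"],o["grip_width"])
for n in("side","scene","wrist"):
    im=get_image(n)[:,:,::-1]; im=cv2.resize(im[100:250,190:340],(600,600)) if n!="wrist" else im
    cv2.imwrite(f"pics/{n}4.png",im)
E
```

```text
48 12.8333 [-0.   0.  -0.1] [ 0.3  0.5 -1. ] 18.220898267645772
54 13.625 [-0.   0.1 -0. ] [-0.3  0.1 -0.2] 17.8589766173345
60 14.4333 [0. 0. 0.] [ 0.1  0.1 -0.5] 18.005213762352884
66 15.2417 [-0.  0.  0.] [ 0.8  0.1 -0.8] 18.3497215645084
72 16.05 [-0.  0.  0.] [-0.3  0.7 -0.7] 18.096316735470314
78 16.85 [-0.  0. -0.] [ 0.2 -0.4 -0.9] 18.007266612496252
83 17.5417 [-0.1 -0.  -0.2] [-0.4 -0.5 -1. ] 17.654163432023203
```

View pics/side4.png

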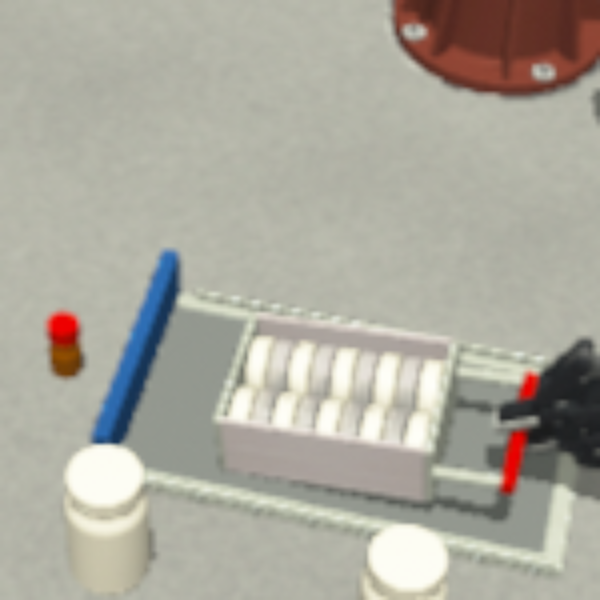

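View pics/wrist4.png

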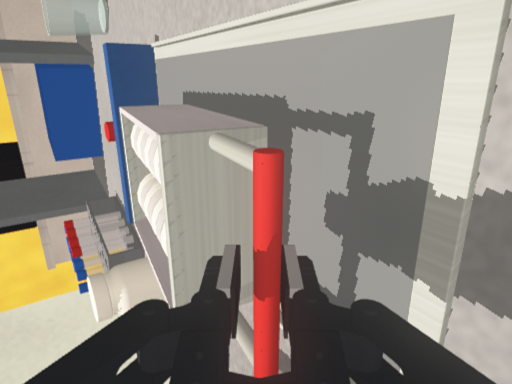

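```bash

python3 - <<'E'
from hp import *
np.set_printoptions(precision=1,suppress=True)
for th in (85,87,88,89,90):
    move_l(*arc(th),speed=12); o=get_obs(); print(th,o["t"],o["tcp_pos"]-arc(th)[0],o["wrist_force"],o["grip_width"])
for n in("side","scene","wrist"):
    im=get_image(n)[:,:,::-1]; im=cv2.resize(im[100:250,190:340],(600,600)) if n!="wrist" else im
    cv2.imwrite(f"pics/{n}5.png",im)
E
```

```text
85 18.475 [-0.  0. -0.] [-0.9 -0.6 -1.4] 18.14790613904642
87 19.2583 [-0.  0. -0.] [-0.1  0.1 -1.4] 18.04603667962738
88 19.725 [-0.1  0.  -0.1] [ 0.6 -0.2 -1.9] 17.747384540238556
89 20.1917 [-0.1 -0.  -0.1] [-0.1 -0.1 -1.1] 17.663326997861063
90 20.6583 [0.  0.  0.1] [-0.1 -0.1 -0. ] 17.595641274414437
```

View pics/side5.png

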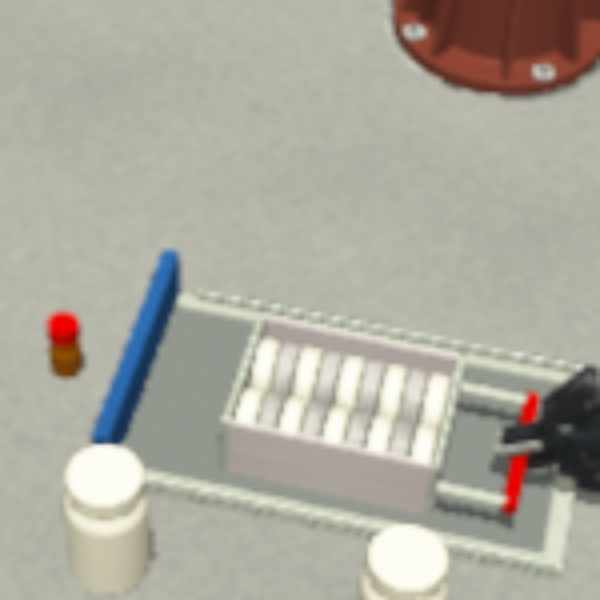

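View pics/wrist5.png

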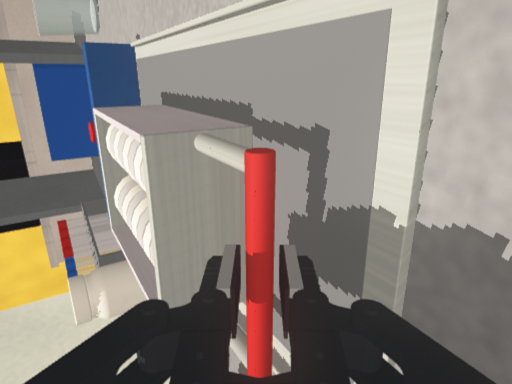

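```bash

python3 - <<'E'
from hp import *
np.set_printoptions(precision=1,suppress=True)
p,r=arc(90);_,tz=att(CY,58)
move_l(p-tz*55,speed=60); print(get_obs()["wrist_force"])
p2=p-tz*55; move_l(p2+[0,0,120],speed=200)
goto(t2w(190,0,330),[180,0,TY-90]); grip(62)
P=PM("wrist"); np.save("Pw2.npy",P); im=get_image("wrist"); o=get_obs();print(o["t"],o["tcp_pos"],o["ee_rot"])
cv2.imwrite("pics/w2z.png",cv2.resize(im[:,:,::-1],(800,600),interpolation=cv2.INTER_CUBIC))
E
```

```text
[-0.1  0.3 -0.8]
24.075 [520.6  89.6 329.8] [-180.     0.    11.6]
```

View pics/w2z.png

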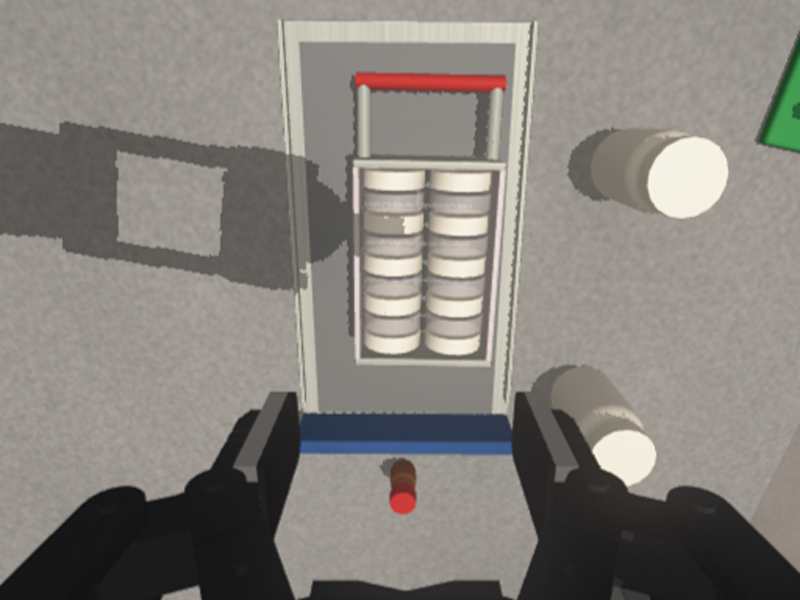

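```bash
cat > meas.py <<'E'
from hp import *
np.set_printoptions(precision=1,suppress=True)
def run(Pf,pts):
    P=np.load(Pf);k=512/800
    for n,u,v,z in pts:
        X=onz(P,(u+.5)*k-.5,(v+.5)*k-.5,z); print(n,w2t(X))
E
python3 - <<'E'
from meas import *
run("Pw2.npy",[("barL",356,80,36),("barR",506,83,36),("footL",355,363,66),("footR",491,363,66),("plateL",353,160,66),("plateR",505,164,66),("stopL",300,440,56),("stopR",512,442,56),
("rimLfar",279,22,20),("rimLnear",304,400,20),("rimRfar",536,22,20),("rimRnear",509,400,20),("floorLfar",301,42,6),("floorRfar",517,44,6),("floorLnear",316,400,6),("floorRnear",495,400,6)])
E
```

```text
barL [300.2  36.9  36. ]
barR [298.2 -75.5  36. ]
footL [81.8 41.4 66. ]
footR [ 81.9 -70.9  66. ]
plateL [244.4  38.   66. ]
plateR [241.6 -72.9  66. ]
stopL [ 1.6 93.6 56. ]
stopR [ -0.3 -95.3  56. ]
rimLfar [341.6  94.9  20. ]
rimLnear [21.6 95.3 20. ]
rimRfar [341.7 -98.2  20. ]
rimRnear [ 21.8 -97.8  20. ]
floorLfar [329.6  81.7   6. ]
floorRfar [328.3 -87.5   6. ]
floorLnear [13.8 86.6  6. ]
floorRnear [ 14.  -87.2   6. ]
```

```bash
cat >> hp.py <<'E'
PR=[180,0,TY-90]
def st(m=""):
    o=get_obs(); f=o["wrist_force"]; print(m,round(o["t"],1),w2t(o["tcp_pos"]),"F tray",np.array([f@EX,f@EY,f[2]]))
E
python3 - <<'E'
from hp import *
np.set_printoptions(precision=1,suppress=True)
goto(t2w(342,-18,90),PR); move_l(t2w(342,-18,16),speed=100); st("down")
move_l(t2w(320,-18,16),speed=60); st()
move_l(t2w(308,-18,16),speed=30); st("aligned")
move_l(t2w(272,-11.5,16),speed=30); st("diag")
P=PM("wrist"); np.save("Pw3.npy",P); im=get_image("wrist")
cv2.imwrite("pics/w3z.png",cv2.resize(im[:,:,::-1],(800,600),interpolation=cv2.INTER_CUBIC))
im=get_image("side")[:,:,::-1];cv2.imwrite("pics/side6.png",cv2.resize(im[100:250,190:340],(600,600)))
E
```

```text
down 26.1 [342.  -18.7  16.6] F tray [ 0.7 -1.2  0.2]
 26.6 [319.5 -18.1  16.1] F tray [ 0.5  0.3 -0.2]
aligned 27.1 [307.8 -17.9  15.9] F tray [ 0.7 -0.1  0.7]
diag 28.5 [271.8 -11.5  16. ] F tray [ 0.3 -1.  -0.7]
```

View pics/w3z.png

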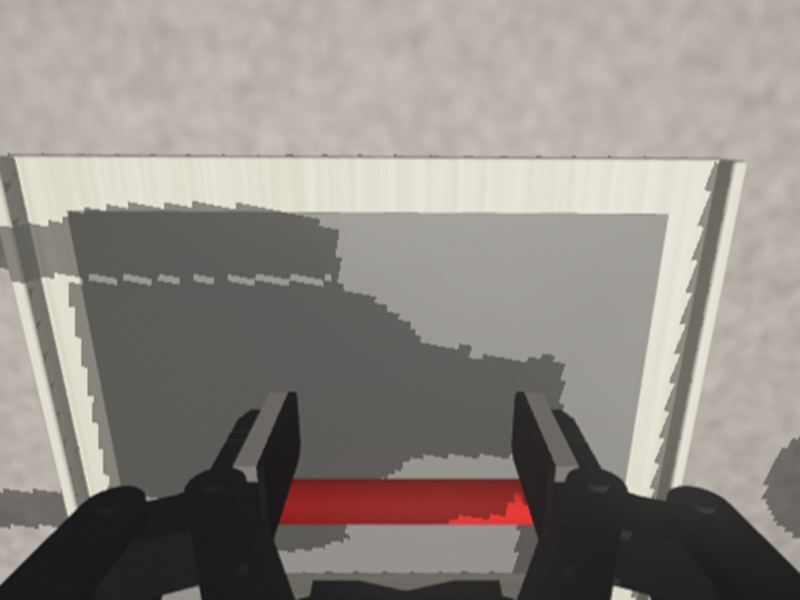

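View pics/side6.png

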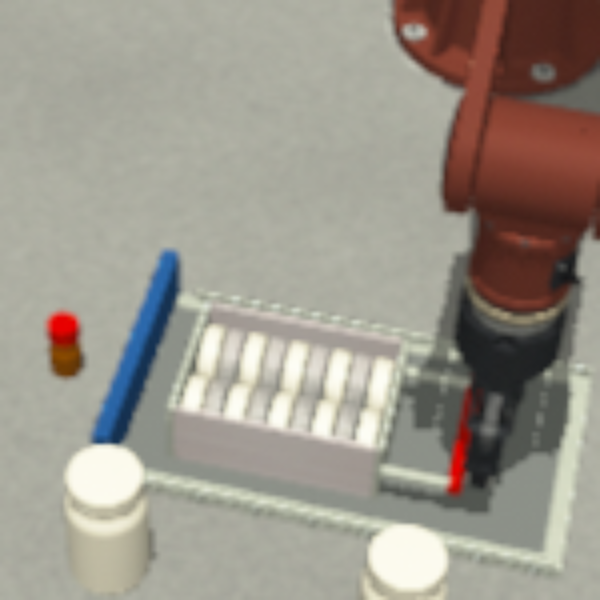

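```bash
cat >> hp.py <<'E'
def look(tag):
    goto(t2w(190,0,330),PR); P=PM("wrist"); np.save(f"P{tag}.npy",P); im=get_image("wrist"); st(tag)
    cv2.imwrite(f"pics/{tag}.png",cv2.resize(im[:,:,::-1],(800,600),interpolation=cv2.INTER_CUBIC))
E
python3 - <<'E'
from hp import *
np.set_printoptions(precision=1,suppress=True)
move_l(t2w(285,-11.5,16),speed=60);move_l(t2w(285,-11.5,110),speed=200); look("w4")
E
```

```text
w4 30.6 [190.7   1.2 326.6] F tray [ 0.7 -0.4 -0. ]
```

View pics/w4.png

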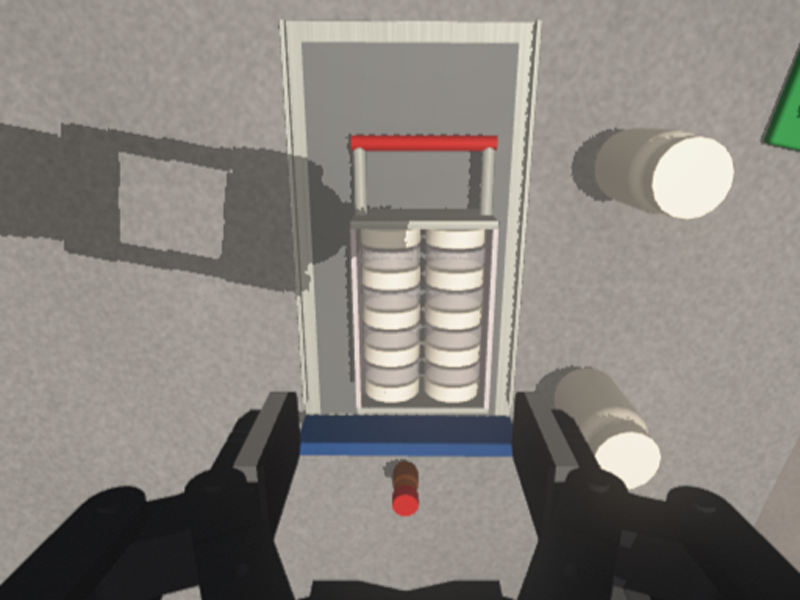

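```bash

python3 - <<'E'
from meas import *
run("Pw4.npy",[("barL",350,143,36),("barR",498,143,36),("footL",356,412,66),("footR",490,412,66),("plateL",350,223,66),("plateR",498,223,66),("stopL",300,441,56),("stopR",513,443,56),
("rimLfar",281,22,20),("rimLnear",304,400,20),("rimRfar",540,22,20),("rimRnear",513,400,20)])
E
```

```text
barL [255.3  44.7  36. ]
barR [255.2 -69.4  36. ]
footL [37.4 43.8 66. ]
footR [ 37.7 -69.7  66. ]
plateL [198.7  43.5  66. ]
plateR [198.8 -67.7  66. ]
stopL [ 2.3 95.5 56. ]
stopR [  0.7 -93.3  56. ]
rimLfar [341.6  95.1  20. ]
rimLnear [23.1 97.2 20. ]
rimRfar [341.4 -98.6  20. ]
rimRnear [ 23.5 -98.5  20. ]
```

```bash
sed -i 's/goto(t2w(190,0,330),PR); P=/goto(t2w(190,0,330),PR); wait(0.4); P=/' hp.py
python3 - <<'E'
from hp import *
np.set_printoptions(precision=1,suppress=True)
grip(54); goto(t2w(226,-13,110),PR); wait(.2); move_l(t2w(226,-13,80),speed=100); st("above")
move_l(t2w(226,-13,13),speed=60); st("in")
move_l(t2w(238,-13,13),speed=40); st("contact")
move_l(t2w(284,-3,13),speed=40); st("pulled")
move_l(t2w(276,-3.5,13),speed=40); move_l(t2w(276,-3.5,110),speed=150); st("up"); look("w5")
E
```

```text
above 32.4 [226.  -12.5  79.5] F tray [-0.4  0.   0.4]
in 33.6 [225.9 -13.5  13.5] F tray [-0.6  0.3 -0. ]
contact 34.1 [238.4 -13.   13.1] F tray [-0.1 -0.2  0.2]
pulled 35.4 [284.2  -2.9  13. ] F tray [ 0.2  0.9 -0.3]
up 36.6 [276.   -2.7 109.2] F tray [-0.6  0.6 -0.5]
w5 38.0 [190.2   0.1 329.5] F tray [-0.1 -0.5 -0.2]
```

View pics/w5.png

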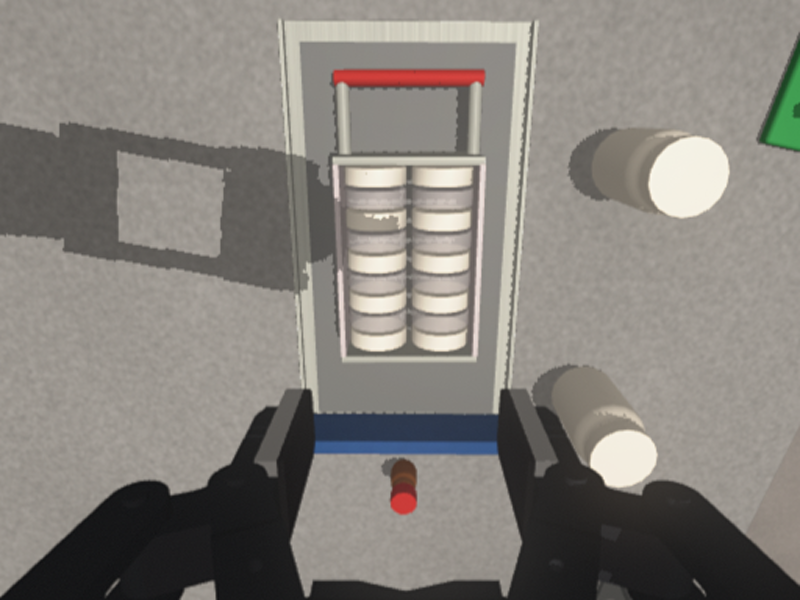

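Worked well: bar at (334–484, 77), almost centred between the rims (281–536).

```bash

python3 - <<'E'
from meas import *
run("Pw5.npy",[("barL",333.5,77,36),("barR",484.5,77,36),("footL",341,360,66),("footR",477.5,360,66),("plateL",333,160,66),("plateR",485,160,66),("stopmidL",314,441,56),
("rimLfar",280,22,20),("rimLnear",304,400,20),("rimRfar",537,22,20),("rimRnear",509,400,20)])
E
python3 - <<'E'
import cv2
im=cv2.imread("pics/w5.png"); cv2.imwrite("pics/w5c.png",cv2.resize(im[0:440,260:560],None,fx=1.35,fy=1.35,interpolation=cv2.INTER_CUBIC))
E
```

```text
barL [302.1  53.9  36. ]
barR [302.1 -58.8  36. ]
footL [84.5 53.2 66. ]
footR [ 84.5 -59.1  66. ]
plateL [244.2  52.9  66. ]
plateR [244.2 -57.7  66. ]
stopmidL [ 0.7 81.7 56. ]
rimLfar [341.4  94.4  20. ]
rimLnear [21.7 95.8 20. ]
rimRfar [341.4 -98.5  20. ]
rimRnear [ 21.8 -97.1  20. ]
```

View pics/w5c.png

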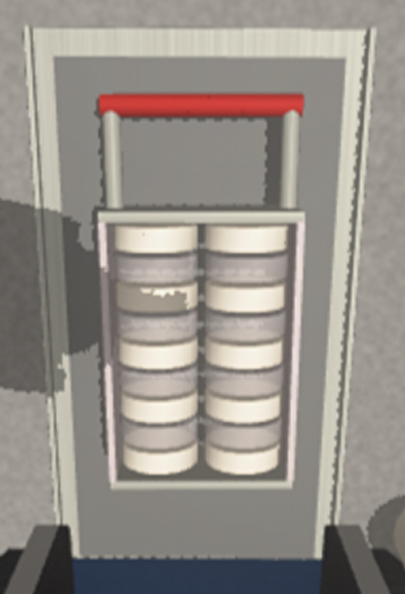

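```bash

python3 - <<'E'
from hp import *
np.set_printoptions(precision=1,suppress=True)
R=[180,0,101.25-90]
grip(62); goto(t2w(338,-2.6,90),R); wait(.2); move_l(t2w(338,-2.6,15),speed=100); st("down")
move_l(t2w(322,-2.6,15),speed=60); move_l(t2w(246,-0.6,15),speed=40); st("pushed")
x=246
while x>230:
    x-=1; move_l(t2w(x,-0.6,15),speed=15)
    fs=[]
    for _ in range(4):
        fs.append(get_obs()["wrist_force"]@EX); wait(.03)
    f=np.mean(fs); print(x,round(w2t(get_obs()["tcp_pos"])[0],1),round(f,1),end="; ")
    if abs(f)>6: break
st("end")
im=get_image("side")[:,:,::-1];cv2.imwrite("pics/side7.png",cv2.resize(im[100:250,190:340],(600,600)))
E
```

```text
down 40.4 [338.1  -3.3  15.5] F tray [-0.1  0.4 -0.6]
pushed 42.9 [246.   -0.6  15. ] F tray [ 1.4 -0.2  0.4]
245 245.0 2.1; 244 243.9 1.3; 243 242.9 1.3; 242 241.9 1.0; 241 241.0 1.4; 240 239.9 1.1; 239 238.9 1.1; 238 237.9 0.9; 237 236.9 1.1; 236 236.2 2.8; 235 236.1 6.2; end 47.1 [236.1  -0.6  15. ] F tray [ 6.4 -0.6 -0.6]
```

View pics/side7.png

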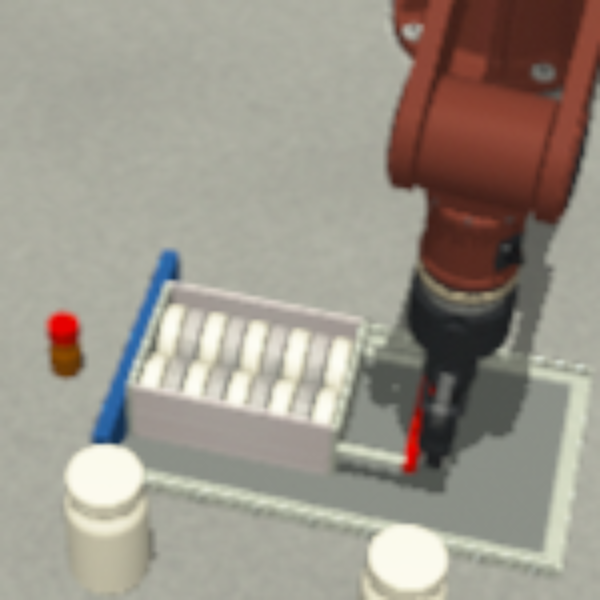

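Clear contact with the stop at 6 N. I'll back off and check from above.

```bash

python3 - <<'E'
from hp import *
np.set_printoptions(precision=1,suppress=True)
move_l(t2w(262,-0.6,15),speed=60); move_l(t2w(262,-0.6,120),speed=200); look("w6")
im=cv2.imread("pics/w6.png"); cv2.imwrite("pics/w6c.png",cv2.resize(im[90:470,270:550],None,fx=1.55,fy=1.55,interpolation=cv2.INTER_CUBIC))
E
```

```text
w6 49.7 [190.2   0.1 329.5] F tray [ 0.2 -0.5 -0.9]
```

View pics/w6.png

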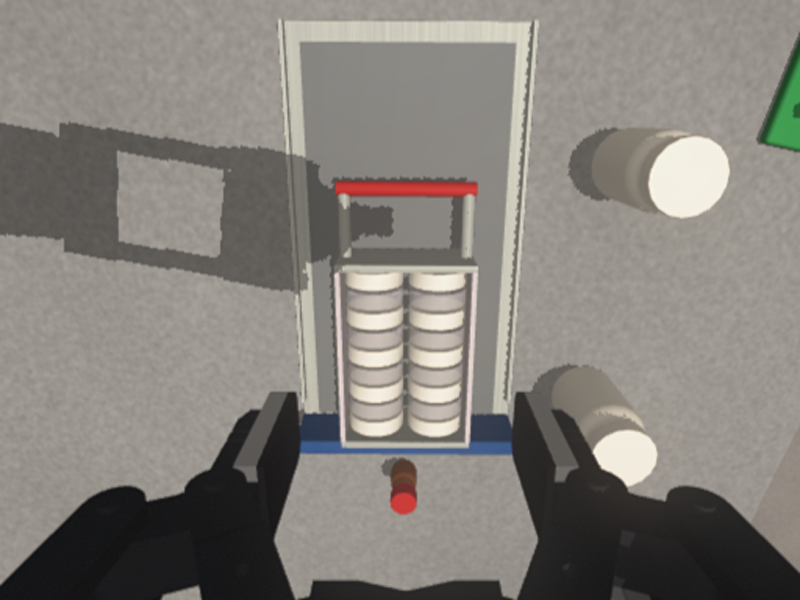

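View pics/w6c.png

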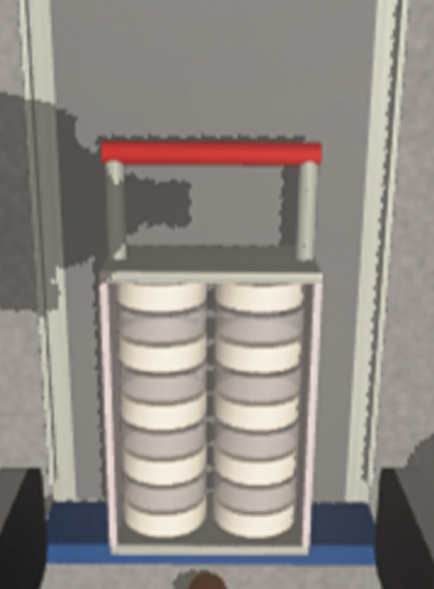

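```bash

python3 - <<'E'
from meas import *
run("Pw6.npy",[("barL",335,188.5,36),("barR",478,188.5,36),("footL",341,446,66),("footR",470,446,66),("plateL",336,268,66),("plateR",478,268,66),("stopL",300,441,56),("stopR",512,442,56),
("rimLfar",280,22,20),("rimLnear",304,400,20),("rimRfar",537,22,20),("rimRnear",510,400,20),("vial",403,503,55),("botA",624,457,110),("botB",688,177,110)])
print(onz(np.load("Pw6.npy"),403*.64,503*.64,55),onz(np.load("Pw6.npy"),624*.64,457*.64,110),onz(np.load("Pw6.npy"),688*.64,177*.64,110))
E
```

```text
barL [220.   56.3  36. ]
barR [220.  -57.4  36. ]
footL [ 2.2 56.5 66. ]
footR [  2.2 -56.   66. ]
plateL [162.8  54.1  66. ]
plateR [162.8 -56.1  66. ]
stopL [ 0.6 94.2 56. ]
stopR [ -0.3 -94.6  56. ]
rimLfar [341.4  94.4  20. ]
rimLnear [21.6 95.8 20. ]
rimRfar [341.3 -98.5  20. ]
rimRnear [ 21.7 -98.   20. ]
vial [-66.9   2.6  55. ]
botA [  21.8 -170.8  110. ]
botB [ 236.5 -184.9  110. ]
[ 569.6 -163.3   55. ] [721.9 -41.8 110. ] [692.8 171.5 110. ]
```

```bash

python3 - <<'E'
from hp import *
sign_off(); print(get_obs()["t"])
E
```

```text
the job is handed in; nothing more can be done
the job is handed in; nothing more can be done
```

The carrier is lying on its broad side with its foot against the stop, and I handed the job in at about 50 s of the 69 s.

- **Tipping:** I tipped it by the bar, held loosely between fingers 18 mm apart. The front finger carried the weight down, about 2 N at most and falling to zero once it lay on the tray.
- **Push back:** Its first position was about 14 mm off the tray's middle. My first diagonal push back recovered only part of that. I then drew it about 46 mm away from the stop, with the fingers inside the handle window. That drag was not part of the job as described, and the fingers may have touched the handle posts. After that I pushed it straight back with two open fingers until the stop resisted with about 6 N, and took the hand away.

Last checks, from a wrist picture taken from above:

| Check | Result |
|---|---|
| Bar | 220 mm from the stop, level to within the measurement |
| Foot edge | 2 mm from the stop plane in the picture, within calibration error; the push force shows contact |
| Sideways position | within about 1 mm of the tray's middle |
| Straightness | within about 0.3°; rims and stop edge disagreed by about that much on the tray's own direction |
| Both bottles and the vial | where they were at the start, within about 2 mm |
| Hand | clear, fingertips about 330 mm above the table |

I did not measure the beaker, tip box and marker again at the end; nothing I did went near them.

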